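# Empty the tray of used vials into the waste bin

## Robot

A 6-joint arm with a two-finger parallel gripper is mounted at the origin on the work surface. World frame = base frame: x ahead of the robot, y to its left, z up, the work surface at z = 0. Lengths are in m, angles in rad, forces in N, time in s.
With the tool pointing down it reaches from about 0.35 to 0.975 m from the base axis. Payload 4.9 kg.
Tool frame: the origin (TCP) lies at the very end of the fingers, on their centre line; the grasp point (between the pads) lies 19 mm behind it; z points along the fingers, y is the line along which they close (so a half turn about z gives the same grasp; the last joint's range is limited). The gripper opens to 85 mm and grips with 20 to 120 N. Pads are 22 mm wide; open, the fingers measure 114 mm over their backs; the gripper's body (76 mm by 85 mm) begins 54 mm behind the grasp point. The pads swing forward as they close: fully open they stand 13 mm farther back than shut.
Start: joints at [-1.391, 0.053, 1.613, -0, 1.476, -0.119], TCP at [0.184, -0.597, 0.231] pointing down, gripper open.
Joint ranges: [-3.01, 3.01], [-1.01, 2.22], [0.06, 2.58], [-1.02, 4.17], [0.09, 2.62], [-3.14, 3.14]. Speed limits (rad/s): [2.57, 2.57, 3.14, 3.14, 3.14, 3.14].

## Interface

Orientations are given as a rotation vector (axis times angle).
In Python, from station import get_obs, get_image, get_calibration, finish_job gives the robot as it stands.
- The arm moves only by the tool servo_tool, never from a script. Its argument "increments" is a list of rows, each a list of 5 numbers: the opening, from 0 (shut) to 1 (fully open), then the shift along the tool's x, y, z in mm, then the turn about the tool's z in degrees. In form: [[jaw, tx, ty, tz, spin], ...]. A call has 1 to 12 rows; each row shifts and turns the commanded pose from where the row before left it, along the tool's axes as they then stand; what a row does not reach is not made up. A row lasts 1/8 s, in which the tool goes at most 62.5 mm and 10.7 degrees, less where a joint would pass 70% of its speed; a pose out of reach is approached as far as the arm can. A call is refused whole if a number of a shift passes 62.5 or a number of a turn 10.7, either way. A call with a gripper value outside its range is refused whole. The fingers move at their own pace and stop on an object; "force" is the grip in N (left out, the last holds). Time passes only in rows, so rows that do not move let the fingers close. It gives the time, the measured TCP pose, the force, the opening and the grip force at its end, in the units of the state.
- get_obs(): the state, without advancing time (a new reading comes with each control period).
- get_image(name): name is "scene" or "side" or "wrist"; returns the picture (400x640x3 uint8, red, green, blue); there is no depth.
- get_calibration(name): a dict with "fx", "fy", "cx", "cy" (pixels), "R" (3x3) and "t" (3): a world point X has camera coordinates R X + t; the wrist camera has in their place "mount" (4x4, takes a point from camera to tool coordinates, whose origin is the TCP and whose axes are the flange's). Camera axes: x right, y down, z forward; pixel columns grow to the right and rows downward; lengths in m; the calibration is good to about 2 mm. A picture is of the moment at which its call begins: read the wrist's pose just before it. get_calibration takes no time and is no camera call.
- finish_job(): hands the job in; it is judged then, once.
The state is a dict: "t": time; "q": joint angles; "dq": joint speeds; "effort": joint torques, N m; "tool_pos": TCP position; "tool_rot": TCP orientation; "contact_force": force on the tool from outside, world axes, zero at the start; "wrist_torque": the same for the moment, N m; "opening": finger opening in m; "grip_force": force on a finger pad.
Only numpy, scipy, OpenCV 4.12 (cv2) and the standard library are available. Lean on these libraries where they do the work, as an engineer would, in place of code of your own. Each camera call takes 0.05 s, during which the arm holds its last target. There are 200 camera calls.

## Task

Lift the white tray of used vials out of its steel holder by the carrying bail and stand it on the blue mat with all the vials still in it, and let go. Then take it by its blue fin, tip all five vials into the yellow waste bin, stand the empty tray back on the mat, and finally push the red bin lid down until it is fully shut. Spill nothing and leave the pink tip box, the jar and the reagent bottle where they are.

Things in the scene. Friction and masses are not known exactly. Their poses are not given: they have to be found in the camera images.
- tray: loose white pouring tray, 0.22 kg, at first sunk in the holder. Origin: underside, below the bail pivots; x to its pouring end, z up. Walls 4 thick, 45 high on three sides (x -59 to 80, y +-55), floor 4; at the +x end no wall but a ramp from the floor at x = 45 up to a lip 24 high at x = 80; fin at -x. Parts slide out when it is tipped 70 to 85 degrees, +x end down
- tray_fin (a point): where to pinch the tray's blue fin for tipping: the fin is 14 thick (along tray y), spans tray x -100 to -58 and 10 to 46 above the underside; this point is at x = -82, z = 31 in the tray. Its axes are the tray's. In the holder there is only 8 mm either side of the fin, too tight for fingers
- tray_spout (a point): middle of the tray's pouring lip (x = 80, z = 24 in the tray); axes as the tray's
- bail_grip (a point): middle of the round black grip (diameter 14, 116 long, along tray y) of the tray's swinging steel carrying bail; 80 from the pivots, which lie 36 above the tray's underside at tray x = 0. The bail swings freely, so the tray hangs level from it and cannot be tipped by it
- bail (a joint): lean of the bail, rad: 0 stands straight up from the tray, positive leans towards the pouring end, -1.3 to 1.3; light friction keeps it where it is left
- well: fixed steel holder, 240 x 180 x 80 tall; origin at its underside under the middle of the tray's place, its body spans x -130 to +110, y +-90. Its pocket is 70 deep (floor 10 above the bench), about 10 larger than the tray all round, with a narrow slot at -x for the fin. The tray must be lifted straight up at least 75
- mat: fixed thin blue mat, 220 (x) x 170 (y) x 4 thick; origin: centre of its underside
- bin: fixed yellow waste bin, open at the top, 180 x 180 x 110 tall, walls 5; origin: centre of its underside; the red lid is hinged at its +x rim
- bin_hinge (a point): middle of the lid's hinge line: x = 92, z = 110 in the bin's frame; hinge line along the bin's y, axes as the bin's
- bin_lid (a joint): red lid angle, rad: 0 is fully shut, grows as it opens (1.57 stands straight up, stop at 1.8); stiff hinge (about 0.3 N m): it stays where left and must be pushed right down
- lid_edge (a point): middle of the lid's free edge, on its upper (outer) face, 184 from the hinge. The lid is 184 x 184 x 8 with a 20 mm thumb tab 80 wide beyond this edge. Axes: x from the free edge towards the hinge, z out of the upper face
- vial0: used sample vial, a chunky amber cylinder with a red cap, diameter 24, 34 tall, 18 g; starts standing in the tray. Origin: centre of its underside, z along it
- vial1: used sample vial, a chunky amber cylinder with a green cap, diameter 24, 34 tall, 18 g; starts standing in the tray. Origin: centre of its underside, z along it
- vial2: used sample vial, a chunky amber cylinder with a yellow cap, diameter 24, 34 tall, 18 g; starts standing in the tray. Origin: centre of its underside, z along it
- vial3: used sample vial, a chunky amber cylinder with a red cap, diameter 24, 34 tall, 18 g; starts standing in the tray. Origin: centre of its underside, z along it
- vial4: used sample vial, a chunky amber cylinder with a green cap, diameter 24, 34 tall, 18 g; starts standing in the tray. Origin: centre of its underside, z along it
- tip_box: pink pipette-tip box with yellow tips, 85 x 85 x 57 tall, a bystander. Origin: centre of its underside
- jar: white specimen jar with red cap, diameter 64, 75 tall, a bystander. Origin: centre of its underside
- reagent: amber reagent bottle with blue cap, diameter 60, 130 tall, a bystander. Origin: centre of its underside

How it is judged:
On the way, in this order (a step that is already met when the one before it is completed fails the run):
1. the tray stands on the blue mat, let go, with all five vials in it (x of tray in the frame of mat between -0.11 and 0.11 m and y of tray in the frame of mat between -0.085 and 0.085 m and height (world z) of tray below 0.009 m and angle between tray's own z axis and vertical below 0.1 rad and linear speed of tray below 0.03 m/s and x of vial0 in the frame of tray between -0.06 and 0.082 m and y of vial0 in the frame of tray between -0.055 and 0.055 m and z of each of vial0, vial1, vial2, vial3, vial4 in the frame of tray below 0.05 m and x of vial1 in the frame of tray between -0.06 and 0.082 m and y of vial1 in the frame of tray between -0.055 and 0.055 m and x of vial2 in the frame of tray between -0.06 and 0.082 m and y of vial2 in the frame of tray between -0.055 and 0.055 m and x of vial3 in the frame of tray between -0.06 and 0.082 m and y of vial3 in the frame of tray between -0.055 and 0.055 m and x of vial4 in the frame of tray between -0.06 and 0.082 m and y of vial4 in the frame of tray between -0.055 and 0.055 m and contact force between the fingers and tray below 0.1 N), for 0.2 s.
2. all five vials are in the yellow bin (x of vial0 in the frame of bin between -0.086 and 0.086 m and y of vial0 in the frame of bin between -0.086 and 0.086 m and height (world z) of each of vial0, vial1, vial2, vial3, vial4 below 0.095 m and x of vial1 in the frame of bin between -0.086 and 0.086 m and y of vial1 in the frame of bin between -0.086 and 0.086 m and x of vial2 in the frame of bin between -0.086 and 0.086 m and y of vial2 in the frame of bin between -0.086 and 0.086 m and x of vial3 in the frame of bin between -0.086 and 0.086 m and y of vial3 in the frame of bin between -0.086 and 0.086 m and x of vial4 in the frame of bin between -0.086 and 0.086 m and y of vial4 in the frame of bin between -0.086 and 0.086 m), for 0.2 s.
At the end, for the whole second after the job is handed in: all five vials lie in the bin, the lid is shut to within 0.035 rad, and the tray stands upright (within 0.1 rad) and at rest on the mat, its origin over the mat (all of step 2 and x of tray in the frame of mat between -0.11 and 0.11 m and y of tray in the frame of mat between -0.085 and 0.085 m and height (world z) of tray below 0.009 m and angle between tray's own z axis and vertical below 0.1 rad and linear speed of tray below 0.03 m/s and value of joint bin_lid below 0.035 rad); the robot touches nothing.
It fails at once if the tip box is moved by more than 20 mm or tipped (distance of tip_box from where it was at the start of the episode above 0.02 m or angle between tip_box's own z axis and vertical above 0.3 rad).
It fails at once if the jar is moved by more than 20 mm or tipped (distance of jar from where it was at the start of the episode above 0.02 m or angle between jar's own z axis and vertical above 0.3 rad).
It fails at once if the reagent bottle is moved by more than 20 mm or tipped (distance of reagent from where it was at the start of the episode above 0.02 m or angle between reagent's own z axis and vertical above 0.3 rad).
It fails at once if a vial is spilled: it lies low, neither in the tray nor in the bin ((height (world z) of vial0 below 0.03 m and not (x of vial0 in the frame of tray between -0.06 and 0.082 m and y of vial0 in the frame of tray between -0.055 and 0.055 m and z of vial0 in the frame of tray below 0.05 m) and not (x of vial0 in the frame of bin between -0.086 and 0.086 m and y of vial0 in the frame of bin between -0.086 and 0.086 m and height (world z) of vial0 below 0.095 m)) or (height (world z) of vial1 below 0.03 m and not (x of vial1 in the frame of tray between -0.06 and 0.082 m and y of vial1 in the frame of tray between -0.055 and 0.055 m and z of vial1 in the frame of tray below 0.05 m) and not (x of vial1 in the frame of bin between -0.086 and 0.086 m and y of vial1 in the frame of bin between -0.086 and 0.086 m and height (world z) of vial1 below 0.095 m)) or (height (world z) of vial2 below 0.03 m and not (x of vial2 in the frame of tray between -0.06 and 0.082 m and y of vial2 in the frame of tray between -0.055 and 0.055 m and z of vial2 in the frame of tray below 0.05 m) and not (x of vial2 in the frame of bin between -0.086 and 0.086 m and y of vial2 in the frame of bin between -0.086 and 0.086 m and height (world z) of vial2 below 0.095 m)) or (height (world z) of vial3 below 0.03 m and not (x of vial3 in the frame of tray between -0.06 and 0.082 m and y of vial3 in the frame of tray between -0.055 and 0.055 m and z of vial3 in the frame of tray below 0.05 m) and not (x of vial3 in the frame of bin between -0.086 and 0.086 m and y of vial3 in the frame of bin between -0.086 and 0.086 m and height (world z) of vial3 below 0.095 m)) or (height (world z) of vial4 below 0.03 m and not (x of vial4 in the frame of tray between -0.06 and 0.082 m and y of vial4 in the frame of tray between -0.055 and 0.055 m and z of vial4 in the frame of tray below 0.05 m) and not (x of vial4 in the frame of bin between -0.086 and 0.086 m and y of vial4 in the frame of bin between -0.086 and 0.086 m and height (world z) of vial4 below 0.095 m))).
It also fails if it takes over 72 s, if anything falls off the work surface, if the arm or the gripper's body presses on something with over 40 N, if the wrist force passes 120 N, or if a joint passes its speed limit or range.

## Working session

There is one attempt and no reset: what is moved stays moved. The work goes in short steps, Python scripts to look and compute and a tool call to move; the robot and the scene stay as the last step left them, time stands still between calls to the robot, and variables do not carry over. Pictures are saved under pics/ and viewed, at most 10 in all, crops included, and the job is handed in when it is done.

Besides the shell and the picture viewer there is one more tool, called after ">>>" as name(argument=value, ...), one argument or row to a line, values as JSON. servo_tool: Moves the arm, as the interface text tells. Its arguments: {"type":"object","properties":{"increments":{"type":"array"},"force":{"type":"number"}},"required":["increments"]}

```bash
mkdir -p pics; ls; python3 - <<'E'
from station import *
import cv2, numpy as np
print(get_obs())
for n in("scene","side"):
    cv2.imwrite(f"pics/{n}0.png",get_image(n)[:,:,::-1]); c=get_calibration(n); print(n,c)
print(get_calibration("wrist"))
E
```

```text
pics
{'t': 0.0, 'q': array([-1.39099608e+00,  5.33550557e-02,  1.61429730e+00,  6.23601955e-06,
        1.47598854e+00, -1.19017802e-01]), 'dq': array([-0.00146657, -0.00015052, -0.00110866, -0.00036448, -0.00080778,
       -0.0008019 ]), 'effort': array([ 7.51889947e-04, -3.93676400e+01, -3.70179927e+01, -2.35974875e-05,
        6.94304341e-03, -1.38453140e-05]), 'tool_pos': array([ 0.18387385, -0.59669042,  0.23006216]), 'tool_rot': array([-3.10456832e+00, -4.67332206e-01,  8.79613656e-05]), 'contact_force': array([ 0.15586309, -0.19739247,  0.09366427]), 'wrist_torque': array([-0.00336103, -0.02747727, -0.08330521]), 'grip_force': 0.0, 'opening': 0.08529653179709466}
scene {'fx': 473.9121053143782, 'fy': 473.9121053143782, 'cx': 313.395336049536, 'cy': 198.20035028489974, 'R': array([[ 0.93981695,  0.34167273,  0.00196253],
       [ 0.23793519, -0.65032905, -0.72142842],
       [-0.24521613,  0.67847761, -0.69248623]]), 't': array([-0.51400738, -0.04540411,  1.31904511])}
side {'fx': 473.40319364723916, 'fy': 473.40319364723916, 'cx': 311.91755167561405, 'cy': 202.75845324225668, 'R': array([[-0.97242037, -0.23273945, -0.01519776],
       [-0.14543554,  0.65601265, -0.74060509],
       [ 0.18233794, -0.71796918, -0.67176865]]), 't': array([0.53669985, 0.18217012, 1.1445972 ])}
{'fx': 294.6990123898274, 'fy': 294.6990123898274, 'cx': 317.858266174007, 'cy': 199.12895271731375, 'mount': array([[ 3.00729157e-04, -9.54735688e-01, -2.97455335e-01,
         7.55312305e-02],
       [ 9.99999849e-01,  4.23974340e-04, -3.49814944e-04,
        -5.89646029e-04],
       [ 4.60094241e-04, -2.97455185e-01,  9.54735671e-01,
        -1.41636673e-01],
       [ 0.00000000e+00,  0.00000000e+00,  0.00000000e+00,
         1.00000000e+00]])}
```

View pics/scene0.png

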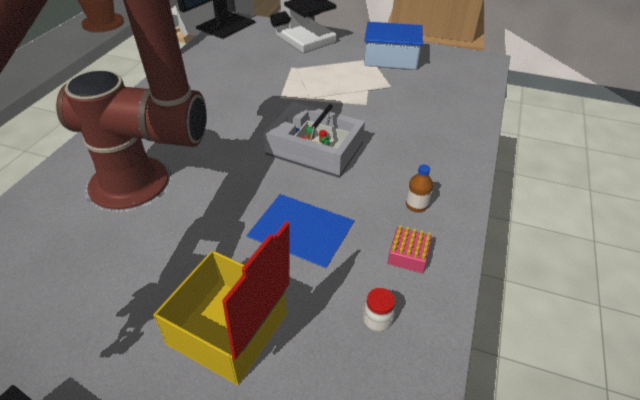

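View pics/side0.png

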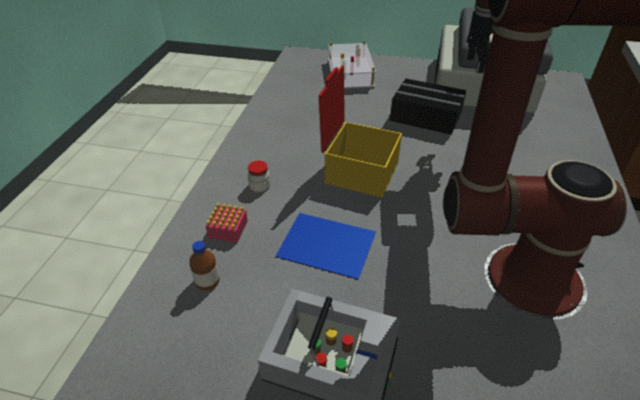

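Scene view: holder at about (315,138) with the bail leaning, mat (300,230), bin (222,315), lid open. Side view: tray in holder (328,345), black grip (320,322), blue fin (367,354).

```bash
cat > h.py <<'E'
from station import *
import cv2, numpy as np
from scipy.spatial.transform import Rotation as Ro
def cam(n,obs=None):
    c=get_calibration(n); K=np.array([[c["fx"],0,c["cx"]],[0,c["fy"],c["cy"]],[0,0,1]])
    if n=="wrist":
        T=np.eye(4);T[:3,:3]=Ro.from_rotvec(obs["tool_rot"]).as_matrix();T[:3,3]=obs["tool_pos"]
        M=np.linalg.inv(T@c["mount"]); return K,M[:3,:3],M[:3,3]
    return K,np.array(c["R"]),np.array(c["t"])
def plane(C,uv,z):
    K,R,t=C; o=-R.T@t; d=R.T@np.linalg.inv(K)@np.array([*uv,1.]); return o+d*(z-o[2])/d[2]
def proj(C,X):
    K,R,t=C; p=K@(R@np.asarray(X,float)+t); return p[:2]/p[2]
def tri(C1,u1,C2,u2):
    P=lambda C:C[0]@np.c_[C[1],C[2]]
    X=cv2.triangulatePoints(P(C1),P(C2),np.float64(u1),np.float64(u2))[:,0]; return X[:3]/X[3]
def hsv(im,lo,hi): return cv2.inRange(cv2.cvtColor(im,cv2.COLOR_RGB2HSV),lo,hi)
def blobs(m,amin=60):
    cs=[c for c in cv2.findContours(m,cv2.RETR_EXTERNAL,cv2.CHAIN_APPROX_NONE)[0] if cv2.contourArea(c)>=amin]
    return sorted(cs,key=cv2.contourArea,reverse=True)
def quad(c,n=4):
    h=cv2.convexHull(c)
    for e in np.arange(1,30,.5):
        a=cv2.approxPolyDP(h,e,True)
        if len(a)<=n: return a[:,0]
E
python3 - <<'E'
from h import *
np.set_printoptions(precision=3,suppress=True)
for n in("scene","side"):
    im=cv2.imread(f"pics/{n}0.png")[:,:,::-1].copy(); C=cam(n)
    for nm,lo,hi,z,k in(("blue",(105,150,90),(125,255,255),.004,4),("yel",(22,120,60),(32,255,255),.11,6),("red",(0,190,110),(6,255,255),.2,4),("pink",(165,120,80),(178,255,255),.03,6)):
        for c in blobs(hsv(im,lo,hi),80)[:2]:
            q=quad(c,k); print(n,nm,cv2.contourArea(c),q.tolist(), [plane(C,p,z)[:2].round(3).tolist() for p in q])
    x0,y0,x1,y1=(255,85,385,185) if n=="scene" else (250,275,410,400)
    cr=cv2.resize(im[y0:y1,x0:x1],None,fx=4.5 if n=="scene" else 4.5,fy=4.5,interpolation=cv2.INTER_CUBIC)
    cv2.imwrite(f"pics/{n}0c.png",cr[:,:,::-1])
E
```

```text
scene blue 3670.0 [[279, 195], [353, 220], [326, 266], [247, 235]] [[0.415, 0.091], [0.629, 0.07], [0.612, -0.093], [0.397, -0.069]]
scene blue 1026.0 [[367, 24], [420, 25], [422, 44], [366, 41]] [[0.352, 1.216], [0.57, 1.286], [0.611, 1.11], [0.391, 1.057]]
scene yel 7465.0 [[211, 251], [284, 292], [286, 313], [238, 384], [166, 344], [153, 315]] [[0.396, -0.218], [0.58, -0.261], [0.602, -0.303], [0.579, -0.457], [0.426, -0.435], [0.37, -0.392]]
scene red 490.0 [[384, 289], [394, 301], [379, 313], [368, 296]] [[0.768, -0.252], [0.79, -0.27], [0.772, -0.302], [0.746, -0.276]]
scene red 343.5 [[271, 236], [234, 359], [223, 300], [242, 268]] [[0.535, -0.207], [0.583, -0.458], [0.517, -0.368], [0.517, -0.296]]
scene pink 660.5 [[402, 229], [425, 234], [430, 240], [422, 272], [388, 263], [390, 249]] [[0.755, 0.058], [0.811, 0.061], [0.825, 0.046], [0.825, -0.055], [0.748, -0.056], [0.742, -0.014]]
side blue 3893.5 [[300, 213], [374, 231], [357, 278], [276, 256]] [[0.609, -0.095], [0.398, -0.07], [0.416, 0.097], [0.628, 0.073]]
side yel 4186.0 [[345, 122], [401, 133], [397, 161], [382, 196], [325, 182], [325, 152]] [[0.544, -0.415], [0.369, -0.39], [0.367, -0.249], [0.389, -0.094], [0.543, -0.117], [0.571, -0.248]]
side yel 90.5 [[332, 328], [336, 335], [333, 339], [328, 339], [325, 333]] [[0.434, 0.315], [0.424, 0.329], [0.428, 0.339], [0.437, 0.341], [0.445, 0.329]]
side red 127.5 [[265, 164], [261, 171], [249, 168], [254, 162]] [[0.679, -0.047], [0.68, -0.018], [0.713, -0.023], [0.708, -0.049]]
side pink 485.5 [[245, 210], [246, 221], [237, 240], [209, 236], [206, 226], [211, 222]] [[0.751, -0.047], [0.734, -0.007], [0.733, 0.064], [0.809, 0.067], [0.831, 0.034], [0.824, 0.017]]
```

View pics/scene0c.png

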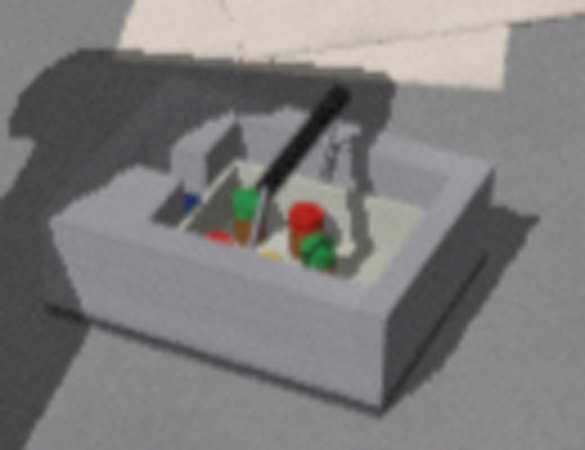

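View pics/side0c.png

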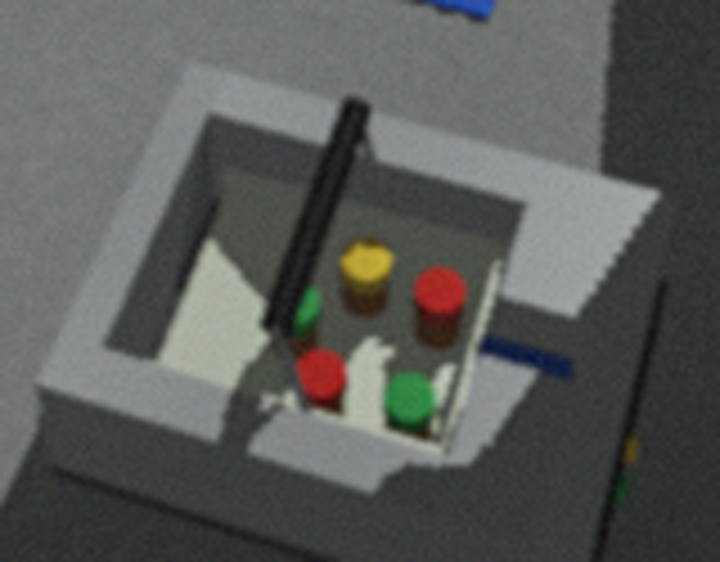

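The crops show the grip's ends: scene about (314,127) and (331,106), side (329,298) and (312,347). The fin points to world -x and the vials are clear of the bail.

```bash
python3 - <<'E'
from h import *
np.set_printoptions(precision=3,suppress=True)
S,D=cam("scene"),cam("side")
a=tri(S,(313.9,126.6),D,(329.3,297.9)); b=tri(S,(331.2,105.7),D,(311.8,347.2))
print("grip",a,b,(a+b)/2,np.linalg.norm(b-a),np.degrees(np.arctan2(*(b-a)[1::-1])))
for u in[(267.2,133.2),(340.5,154.5),(364.6,121.7)]: print("well top sc",plane(S,u,.08))
for u in[(293.3,289.4),(396.7,317.2),(258.9,360.6)]: print("well top sd",plane(D,u,.08))
for nm,C,us in(("lid sc",S,[(289,226),(291,268),(233,352),(226,300)]),): pass
for u,v,n in[((289,226),(343,68),"lid top +y?"),((226,300),(343,68),"x")]: print(n,tri(S,u,D,v))
# fin in side view, at tray height 46+10
for u in[(250+482/4.5,275+345/4.5),(250+570/4.5,275+368/4.5)]: print("fin top",plane(D,u,.056))
E
```

```text
grip [0.453 0.258 0.125] [0.463 0.374 0.125] [0.458 0.316 0.125] 0.1161454456352466 85.05713089164719
well top sc [0.318 0.243 0.08 ]
well top sc [0.544 0.222 0.08 ]
well top sc [0.564 0.393 0.08 ]
well top sd [0.54 0.22 0.08]
well top sd [0.313 0.241 0.08 ]
well top sd [0.56  0.398 0.08 ]
lid top +y? [ 0.573 -0.295  0.34 ]
x [ 0.558 -0.416  0.287]
fin top [0.381 0.323 0.056]
fin top [0.342 0.325 0.056]
```

>>> servo_tool(
  increments=[
    [1, 20, -24, 0, 0],
    [1, 40, -46, 0, 0],
    [1, 40, -46, 0, 0],
    [1, 40, -46, 0, 0],
    [1, 40, -46, 0, 0],
    [1, 40, -46, 0, 0],
    [1, 40, -46, 0, 0],
    [1, 40, -46, 0, 0],
    [1, 40, -46, 0, 0],
    [1, 12, -20, 0, 0],
    [1, 22, -48, 0, 0],
    [1, 22, -48, 0, 0],
  ],
)

```text
t: 1.6
tool_pos: [0.4127, 0.0063, 0.2309]
tool_rot: [-3.107, -0.466, 0.0]
contact_force: [0.6, 1.1, -0.9]
opening: 0.0852
grip_force: 0.0
```

>>> servo_tool(
  increments=[
    [1, 22, -48, 0, 0],
    [1, 22, -48, 0, 0],
    [1, 22, -48, 0, 0],
    [1, 22, -48, 0, 0],
    [1, 22, -48, 0, -9],
    [1, 0, 0, 0, -10],
    [1, 0, 0, 0, -10],
    [1, 0, 0, 0, -10],
    [1, 0, 0, 0, -10],
    [1, 0, 0, 0, -10],
    [1, 0, 0, 0, -9],
    [1, 0, 0, 0, 0],
  ],
)

```text
t: 3.1
tool_pos: [0.4471, 0.2664, 0.2308]
tool_rot: [-2.316, -2.123, 0.001]
contact_force: [0.4, 0.6, 0.7]
opening: 0.0854
grip_force: 0.0
```

>>> servo_tool(
  increments=[
    [1, 25, 4, 10, 0],
    [1, 26, 3, 25, 0],
    [1, 0, 0, 30, 0],
    [1, 0, 0, 30, 0],
    [1, 0, 0, 20, 0],
    [1, 0, 0, 10, 0],
    [1, 0, 0, 0, 0],
    [0, 0, 0, 0, 0],
    [0, 0, 0, 0, 0],
    [0, 0, 0, 0, 0],
    [0, 0, 0, 0, 0],
    [0, 0, 0, 0, 0],
  ],
  force=60,
)

```text
t: 4.6
tool_pos: [0.459, 0.3168, 0.1068]
tool_rot: [2.314, 2.125, 0.001]
contact_force: [-0.3, -0.5, 2.2]
opening: 0.0121
grip_force: 58.4
```

>>> servo_tool(
  increments=[
    [0, 0, -4, 0, 0],
    [0, 0, -4, -1, 0],
    [0, 0, 0, -3, 0],
    [0, 0, 0, -5, 0],
    [0, 0, 0, -8, 0],
    [0, 0, 0, -10, 0],
    [0, 0, 0, 0, 0],
    [0, 0, 0, 0, 0],
  ],
)

```text
t: 5.6
tool_pos: [0.451, 0.3173, 0.1333]
tool_rot: [2.313, 2.124, 0.001]
contact_force: [5.7, -0.8, -2.6]
opening: 0.0116
grip_force: 58.7
```

```bash
python3 - <<'E'
from h import *
o=get_obs();print(o["contact_force"],o["wrist_torque"])
a=get_image("scene")[60:200,230:390];b=get_image("side")[240:400,240:420]
im=np.vstack([cv2.resize(x,(480,h),interpolation=cv2.INTER_CUBIC) for x,h in((a,280),(b,320))])
cv2.imwrite("pics/lift.png",im[:,:,::-1])
E
```

```text
[ 5.74722456 -0.78399491 -2.58635627] [-0.28713751 -1.18420563 -0.18402554]
```

View pics/lift.png

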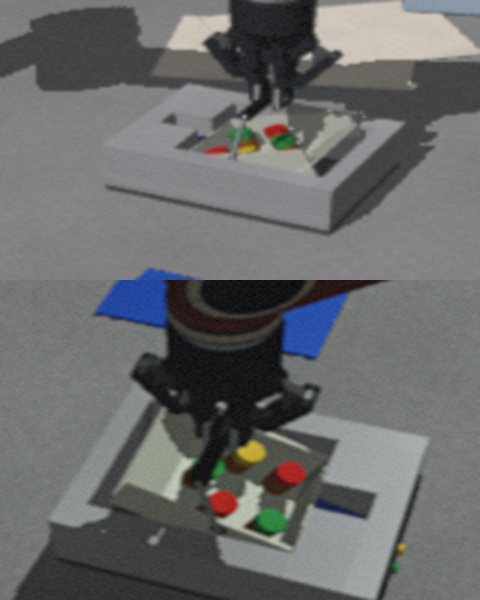

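The tray is off the floor but tilted and pressed against the holder's fin side (x force 5.7 N), so I'll move the grip back towards +x.

>>> servo_tool(
  increments=[
    [0, 0, 3, 0, 0],
    [0, 0, 3, 0, 0],
    [0, 0, 2, 0, 0],
    [0, 0, 0, 0, 0],
    [0, 0, 0, 0, 0],
  ],
)

```text
t: 6.32
tool_pos: [0.4584, 0.3167, 0.1331]
tool_rot: [-2.314, -2.125, 0.001]
contact_force: [0.0, 0.1, -3.2]
opening: 0.0118
grip_force: 58.6
```

```bash
python3 - <<'E'
from h import *
o=get_obs();print(o["contact_force"],o["wrist_torque"])
a=get_image("scene")[60:200,230:390];b=get_image("side")[240:400,240:420]
im=np.vstack([cv2.resize(x,(480,h),interpolation=cv2.INTER_CUBIC) for x,h in((a,280),(b,320))])
cv2.imwrite("pics/lift2.png",im[:,:,::-1])
E
```

```text
[ 0.03811551  0.14370083 -3.23302797] [-0.02590534 -0.03955404  0.05234045]
```

View pics/lift2.png

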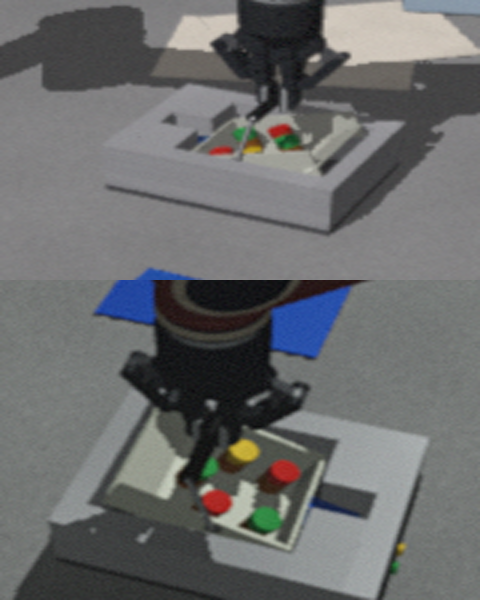

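Tray now hangs level and free (no side force, weight 3.2 N). Lifting out.

>>> servo_tool(
  increments=[
    [0, 0, 0, -4, 0],
    [0, 0, 0, -8, 0],
    [0, 0, 0, -12, 0],
    [0, 0, 0, -14, 0],
    [0, 0, 0, -14, 0],
    [0, 0, 0, -14, 0],
    [0, 0, 0, -14, 0],
    [0, 0, 0, -14, 0],
    [0, 0, 0, -10, 0],
    [0, 0, 0, -6, 0],
    [0, -5, 1, 0, 0],
    [0, -10, 2, 0, 0],
  ],
)

```text
t: 7.92
tool_pos: [0.4601, 0.301, 0.2426]
tool_rot: [-2.313, -2.125, 0.002]
contact_force: [-0.1, 0.1, -4.0]
opening: 0.0121
grip_force: 58.6
```

>>> servo_tool(
  increments=[
    [0, -20, 5, 0, 0],
    [0, -28, 7, 0, 0],
    [0, -34, 10, 0, 0],
    [0, -34, 10, 0, 0],
    [0, -34, 10, 0, 0],
    [0, -34, 10, 0, 0],
    [0, -34, 10, 0, 0],
    [0, -30, 8, 0, 0],
    [0, -20, 5, 0, 0],
    [0, -12, 3, 0, 0],
    [0, -6, 1, 0, 0],
    [0, 0, 0, 0, 4],
  ],
)

```text
t: 9.43
tool_pos: [0.5146, 0.0096, 0.2432]
tool_rot: [-2.389, -2.04, 0.0]
contact_force: [-0.0, 0.3, -4.4]
opening: 0.0119
grip_force: 58.6
```

>>> servo_tool(
  increments=[
    [0, 0, 0, 0, 7],
    [0, 0, 0, 0, 9],
    [0, 0, 0, 0, 9],
    [0, 0, 0, 0, 9],
    [0, 0, 0, 0, 9],
    [0, 0, 0, 0, 9],
    [0, 0, 0, 0, 9],
    [0, 0, 0, 0, 9],
    [0, 0, 0, 0, 8],
    [0, 0, 0, 0, 6],
    [0, 0, 0, 0, 3],
    [0, 0, 0, 0, 0],
  ],
)

```text
t: 10.92
tool_pos: [0.5145, 0.0102, 0.2432]
tool_rot: [-3.137, 0.159, 0.001]
contact_force: [-0.4, 0.5, -3.3]
opening: 0.0119
grip_force: 58.6
```

>>> servo_tool(
  increments=[
    [0, 0, 0, 6, 0],
    [0, 0, 0, 12, 0],
    [0, 0, 0, 18, 0],
    [0, 0, 0, 20, 0],
    [0, 0, 0, 20, 0],
    [0, 0, 0, 20, 0],
    [0, 0, 0, 14, 0],
    [0, 0, 0, 10, 0],
    [0, 0, 0, 8, 0],
    [0, 0, 0, 5, 0],
    [0, 0, 0, 3, 0],
    [0, 0, 0, 0, 0],
  ],
)

```text
t: 12.42
tool_pos: [0.5148, 0.01, 0.1073]
tool_rot: [-3.137, 0.161, -0.0]
contact_force: [0.8, -0.8, -4.9]
opening: 0.0119
grip_force: 58.7
```

>>> servo_tool(
  increments=[
    [0, 0, 0, 2, 0],
    [0, 0, 0, 2, 0],
    [0, 0, 0, 0, 0],
  ],
)

```text
t: 12.8
tool_pos: [0.5147, 0.01, 0.1031]
tool_rot: [-3.137, 0.161, 0.0]
contact_force: [0.5, -0.1, -3.5]
opening: 0.0117
grip_force: 58.7
```

>>> servo_tool(
  increments=[
    [0, 0, 0, 2, 0],
    [0, 0, 0, 1, 0],
    [0, 0, 0, 0, 0],
  ],
)

```text
t: 13.18
tool_pos: [0.5149, 0.0097, 0.101]
tool_rot: [3.137, -0.161, 0.0]
contact_force: [-2.5, -1.0, 3.0]
opening: 0.0122
grip_force: 59.3
```

>>> servo_tool(
  increments=[
    [0, 0, 0, 1, 0],
    [0, 0, 0, 1, 0],
    [0, 0, 0, 0, 0],
  ],
)

```text
t: 13.55
tool_pos: [0.5154, 0.0093, 0.101]
tool_rot: [3.136, -0.161, 0.001]
contact_force: [-8.9, -2.1, 12.8]
opening: 0.0119
grip_force: 60.5
```

On the mat; back off slightly, open and rise.

>>> servo_tool(
  increments=[
    [0, 0, 0, -2, 0],
    [0, 0, 0, 0, 0],
    [1, 0, 0, 0, 0],
    [1, 0, 0, 0, 0],
    [1, 0, 0, 0, 0],
    [1, 0, 0, 0, 0],
    [1, 0, 0, -15, 0],
    [1, 0, 0, -30, 0],
    [1, 0, 0, -40, 0],
    [1, 0, 0, -30, 0],
    [1, 0, 0, 0, 0],
  ],
)

```text
t: 14.92
tool_pos: [0.5169, 0.0096, 0.22]
tool_rot: [3.137, -0.161, 0.012]
contact_force: [0.4, -1.0, 0.8]
opening: 0.0853
grip_force: 0.0
```

```bash
python3 - <<'E'
from h import *
a=get_image("scene");b=get_image("side")
cv2.imwrite("pics/s1.png",a[:,:,::-1]);cv2.imwrite("pics/d1.png",b[:,:,::-1])
im=np.hstack([cv2.resize(x,(400,400),interpolation=cv2.INTER_CUBIC) for x in(a[140:280,230:370],b[170:310,240:380])])
cv2.imwrite("pics/mat.png",im[:,:,::-1])
E
```

```text
(no output)
```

View pics/mat.png

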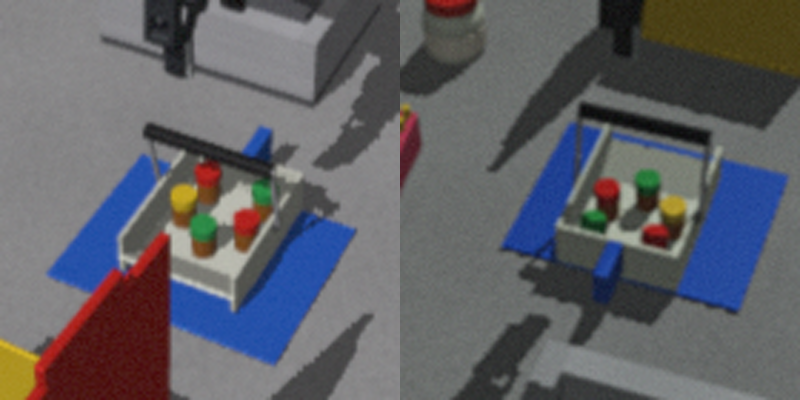

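Tray stands on the mat with all five vials and the bail near upright; the fin (side crop about (608,270)) points to the holder. I'll check the fin position against prediction.

```bash
python3 - <<'E'
from h import *
np.set_printoptions(precision=3,suppress=True)
y=np.radians(-95.8); o=np.array([.515,.0095,.004]); R=Ro.from_euler("z",y).as_matrix()
for n,f,(x0,y0,x1,y1) in(("side","d1",(440//1-130,250,335,285)),("scene","s1",(308,180,330,205))):
    im=cv2.imread(f"pics/{f}.png")[:,:,::-1].copy(); C=cam(n)
    print(n,"pred",[proj(C,o+R@np.array([x,0,z])) for x,z in((-100,.046),(-100,.01),(-58,.046),(-82,.046)) for x in [x/1000]])
    m=hsv(im,(105,120,40),(125,255,255))
    if n=="side": x0,y0,x1,y1=(240+int((590-400)*.35),170+int(240*.35),240+int((630-400)*.35),170+int(303*.35))
    s=m[y0:y1,x0:x1]; 
    for r in range(0,s.shape[0],3):
        c=np.flatnonzero(s[r]); print(y0+r,(x0+c.min(),x0+c.max()) if len(c) else None)
o2=get_obs();print(o2["tool_pos"],o2["tool_rot"],o2["q"])
E
```

```text
side pred [array([311.897, 261.6  ]), array([312.122, 271.316]), array([317.562, 249.159]), array([314.36, 256.19])]
254 None
257 (np.int64(311), np.int64(317))
260 (np.int64(310), np.int64(317))
263 (np.int64(308), np.int64(316))
266 (np.int64(307), np.int64(316))
269 (np.int64(308), np.int64(314))
272 (np.int64(308), np.int64(313))
275 (np.int64(309), np.int64(312))
scene pred [array([319.883, 187.635]), array([319.727, 197.656]), array([312.83 , 197.708]), array([316.899, 191.897])]
180 None
183 None
186 (np.int64(319), np.int64(324))
189 (np.int64(317), np.int64(324))
192 (np.int64(315), np.int64(323))
195 (np.int64(317), np.int64(324))
198 None
201 None
204 None
[0.515 0.01  0.216] [ 3.137 -0.161  0.001] [-0.125 -0.205  1.883 -0.     1.463  1.548]
```

>>> servo_tool(
  increments=[
    [1, 0, -24, 0, -5],
    [1, 0, 0, 0, 5],
    [1, 0, -40, 0, 0],
    [1, 0, -30, 0, 0],
    [1, 0, 0, 0, -10],
    [1, 0, 0, 0, -10],
    [1, 0, 0, 0, -10],
    [1, 0, 0, 0, -10],
    [1, 0, 0, 0, -10],
    [1, 0, 0, 0, -10],
    [1, 0, 0, 0, -10],
    [1, 0, 0, 0, -10],
  ],
)

```text
t: 16.52
tool_pos: [0.5233, 0.1033, 0.2132]
tool_rot: [-2.5, -1.899, 0.005]
contact_force: [0.2, -0.4, -0.9]
opening: 0.0854
grip_force: 0.0
```

>>> servo_tool(
  increments=[
    [1, 0, 0, 20, -10],
    [1, 0, 0, 30, 0],
    [1, 0, 0, 30, 0],
    [1, 0, 0, 0, 0],
  ],
)

```text
t: 17.02
tool_pos: [0.5211, 0.1032, 0.1306]
tool_rot: [-2.328, -2.101, 0.011]
contact_force: [-0.6, 0.4, 0.8]
opening: 0.0855
grip_force: 0.0
```

```bash
python3 - <<'E'
from h import *
np.set_printoptions(precision=4,suppress=True)
o=get_obs(); im=get_image("wrist"); C=cam("wrist",o); print(o["tool_pos"],o["tool_rot"])
cv2.imwrite("pics/w1.png",im[:,:,::-1])
for c in blobs(hsv(im,(105,120,40),(125,255,255)),100)[:3]:
    print(cv2.contourArea(c),quad(c,4).tolist(),[plane(C,p,.05)[:2].round(4).tolist() for p in quad(c,4)])
E
```

```text
[0.5211 0.1032 0.1306] [-2.3282 -2.1006  0.0112]
4368.5 [[211, 207], [267, 208], [241, 347], [223, 338]] [[0.4347, 0.1123], [0.4792, 0.107], [0.4336, -0.0273], [0.4188, -0.0154]]
2230.0 [[426, 211], [407, 344], [391, 245], [405, 211]] [[0.6052, 0.0919], [0.5885, -0.0383], [0.5766, 0.0648], [0.5885, 0.0936]]
640.5 [[332, 180], [332, 225], [317, 226], [317, 180]] [[0.5329, 0.1247], [0.5296, 0.0873], [0.5174, 0.0877], [0.5213, 0.1259]]
```

View pics/w1.png

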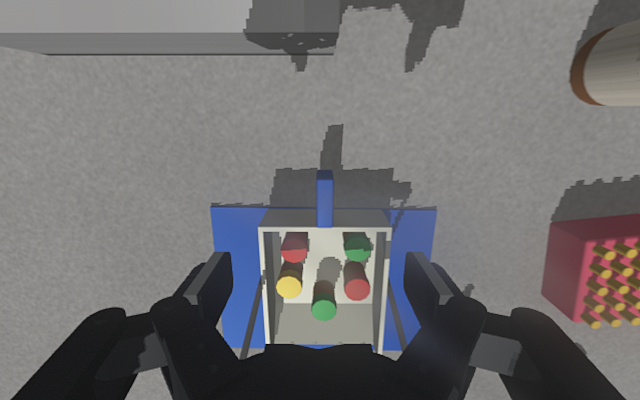

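Wrist view shows the fin at columns 317–332, rows 172–226, centred between the fingers; the five vials stand in the tray. Descend with a small correction and pinch.

>>> servo_tool(
  increments=[
    [1, 6, 3, 20, 0],
    [1, 0, 0, 30, 0],
    [1, 0, 0, 30, 0],
    [1, 0, 0, 20, 0],
    [1, 0, 0, 10, 0],
    [1, 0, 0, 3, 0],
    [1, 0, 0, 0, 0],
    [0, 0, 0, 0, 0],
    [0, 0, 0, 0, 0],
    [0, 0, 0, 0, 0],
    [0, 0, 0, 0, 0],
    [0, 0, 0, 0, 0],
  ],
  force=120,
)

```text
t: 18.58
tool_pos: [0.5279, 0.1091, 0.0228]
tool_rot: [-2.332, -2.104, 0.001]
contact_force: [-2.9, -0.8, 5.5]
opening: 0.0122
grip_force: 117.5
```

>>> servo_tool(
  increments=[
    [0, 0, 0, -2, 0],
    [0, 0, 0, -4, 0],
    [0, 0, 0, -8, 0],
    [0, 0, 0, -12, 0],
    [0, 0, 0, -14, 0],
    [0, 0, 0, -14, 0],
    [0, 0, 0, -14, 0],
    [0, 0, 0, -8, 0],
    [0, 0, 0, -4, 0],
    [0, 0, 0, 0, 0],
  ],
)

```text
t: 19.82
tool_pos: [0.528, 0.109, 0.1023]
tool_rot: [-2.332, -2.105, -0.0]
contact_force: [-0.4, -0.3, -4.5]
opening: 0.0118
grip_force: 117.2
```

```bash
python3 - <<'E'
from h import *
o=get_obs();print(o["tool_pos"],o["contact_force"],o["wrist_torque"])
a=get_image("scene");b=get_image("side")
im=np.hstack([cv2.resize(x,(400,450),interpolation=cv2.INTER_CUBIC) for x in(a[100:280,230:390],b[130:310,220:380])])
cv2.imwrite("pics/fin.png",im[:,:,::-1])
E
```

```text
[0.52797543 0.10902822 0.10233426] [-0.41932479 -0.27827523 -4.51179245] [ 0.32337433  0.00483242 -0.0089178 ]
```

View pics/fin.png

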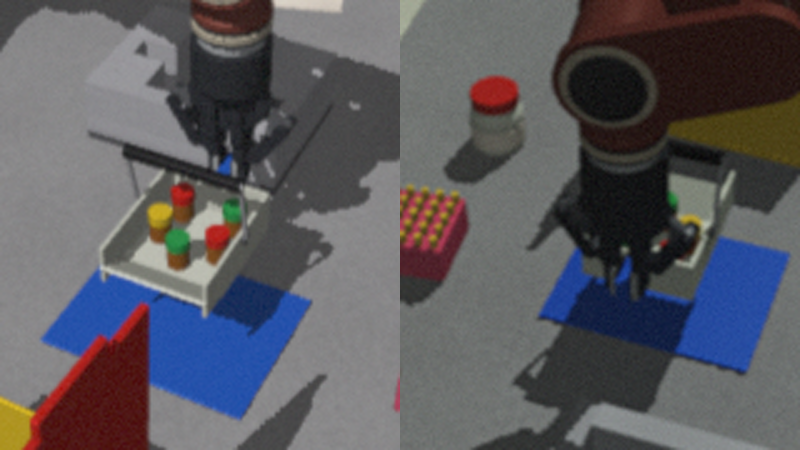

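The tray is held level by the fin with all five vials inside. Next: raise, turn 3°, carry to the bin's +y rim.

>>> servo_tool(
  increments=[
    [0, 0, 0, -6, 0],
    [0, 0, 0, -12, 1],
    [0, 0, 0, -14, 1],
    [0, 0, 0, -10, 1],
    [0, 0, 0, -3, 0],
    [0, -8, 0, 0, 0],
    [0, -16, -1, 0, 0],
    [0, -22, 0, 0, 0],
    [0, -24, -1, 0, 0],
    [0, -24, 0, 0, 0],
    [0, -24, -1, 0, 0],
    [0, -24, 0, 0, 0],
  ],
)

```text
t: 21.42
tool_pos: [0.502, -0.0324, 0.1465]
tool_rot: [-2.387, -2.041, 0.002]
contact_force: [-0.2, -0.3, -3.3]
opening: 0.0122
grip_force: 117.3
```

>>> servo_tool(
  increments=[
    [0, -22, 0, 0, 0],
    [0, -20, -1, 0, 0],
    [0, -14, 0, 0, 0],
    [0, -9, 0, 0, 0],
    [0, -4, 0, 0, 0],
    [0, 0, 0, 0, 0],
  ],
)

```text
t: 22.18
tool_pos: [0.4915, -0.0987, 0.1472]
tool_rot: [-2.387, -2.043, -0.0]
contact_force: [0.6, 0.0, -4.1]
opening: 0.0119
grip_force: 117.3
```

```bash
python3 - <<'E'
from h import *
np.set_printoptions(precision=4,suppress=True)
o=get_obs();print(o["tool_pos"],o["tool_rot"],o["contact_force"],o["wrist_torque"])
a=get_image("scene");b=get_image("side");w=get_image("wrist")
for n,x in(("s2",a),("d2",b),("w2",w)): cv2.imwrite(f"pics/{n}.png",x[:,:,::-1])
f=lambda x,k:cv2.resize(x,k,interpolation=cv2.INTER_CUBIC)
im=np.hstack([f(a[160:390,130:360],(400,400)),f(b[90:290,230:430],(400,400))])
cv2.imwrite("pics/rim.png",im[:,:,::-1])
E
```

```text
[ 0.4915 -0.0987  0.1472] [-2.3865 -2.0426 -0.0002] [ 0.5674  0.0311 -4.1149] [ 0.3427 -0.0346 -0.0117]
```

View pics/rim.png

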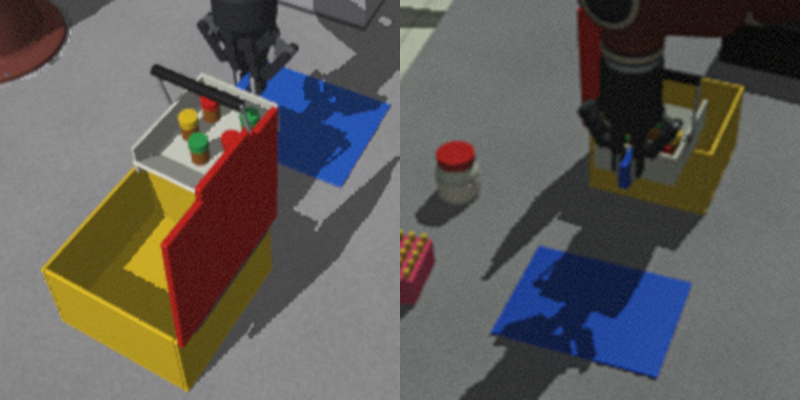

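Tray is level above the bin's +y side, lip inside, clear of the lid. Lower onto the rim and loosen the pinch so it can pivot.

>>> servo_tool(
  increments=[
    [0, 0, 0, 5, 0],
    [0, 0, 0, 6, 0],
    [0, 0, 0, 4, 0],
    [0, 0, 0, 2, 0],
    [0, 0, 0, 1, 0],
    [0, 0, 0, 0, 0],
  ],
)

```text
t: 23.08
tool_pos: [0.4916, -0.0989, 0.1294]
tool_rot: [2.387, 2.043, 0.0]
contact_force: [0.0, 0.3, -4.3]
opening: 0.012
grip_force: 117.3
```

>>> servo_tool(
  increments=[
    [0, 0, 0, 0, 0],
    [0, 0, 0, 0, 0],
    [0, 0, 0, 0, 0],
    [0, 0, 0, 0, 0],
  ],
  force=20,
)

```text
t: 23.58
tool_pos: [0.4915, -0.0988, 0.1293]
tool_rot: [2.387, 2.043, 0.0]
contact_force: [0.3, 0.6, -3.9]
opening: 0.0119
grip_force: 117.3
```

```bash
python3 -c "
from h import *
o=get_obs();print(o['tool_pos'],o['contact_force'],o['wrist_torque'],o['grip_force'])"
```

```text
[ 0.49152087 -0.09882263  0.12934017] [ 0.25696122  0.55021565 -3.94423376] [ 0.23214601 -0.04180995 -0.02856089] 117.29047894477844
```

>>> servo_tool(
  increments=[
    [0.08, 0, 0, 0, 0],
    [0.08, 0, 0, 1, 0],
    [0.08, 0, 0, 0, 0],
  ],
  force=20,
)

```text
t: 23.95
tool_pos: [0.4917, -0.0989, 0.1287]
tool_rot: [2.386, 2.043, 0.0]
contact_force: [-0.0, 0.9, -1.6]
opening: 0.012
grip_force: 117.7
```

```bash
python3 -c "
from h import *
o=get_obs();print(o['tool_pos'],o['contact_force'],o['wrist_torque'],o['grip_force'])"
```

```text
[ 0.49169181 -0.09887899  0.12873062] [-0.04568713  0.86826182 -1.56169171] [ 0.21984919  0.16575944 -0.06509314] 117.74574279785156
```

The grip stays locked at about 117 N when the force is lowered. I'll shift so the rim sits just behind the tray's balance point, where slipping can only tip it into the bin, then ease the jaws open in tiny steps.

>>> servo_tool(
  increments=[
    [0.08, 0, 0, -5, 0],
    [0.08, -8, 0, -2, 0],
    [0.08, -14, 0, 0, 0],
    [0.08, -14, 0, 0, 0],
    [0.08, -10, 0, 0, 0],
    [0.08, -5, 0, 0, 0],
    [0.08, 0, 0, 3, 0],
    [0.12, 0, 0, 2, 0],
    [0.13, 0, 0, 0, 0],
  ],
  force=20,
)

```text
t: 25.08
tool_pos: [0.4834, -0.1488, 0.1298]
tool_rot: [-2.386, -2.043, 0.0]
contact_force: [-0.9, 1.1, -4.3]
opening: 0.0119
grip_force: 117.3
```

>>> servo_tool(
  increments=[
    [0.138, 0, 0, 0, 0],
  ],
  force=20,
)

```text
t: 25.2
tool_pos: [0.4837, -0.149, 0.1303]
tool_rot: [-2.386, -2.043, -0.0]
contact_force: [0.2, -0.1, -3.7]
opening: 0.0121
grip_force: 104.5
```

>>> servo_tool(
  increments=[
    [0.138, 0, 0, 0, 0],
    [0.138, 0, 0, 0, 0],
  ],
  force=20,
)

```text
t: 25.45
tool_pos: [0.4837, -0.1492, 0.1304]
tool_rot: [2.386, 2.043, 0.0]
contact_force: [0.2, 0.0, -4.4]
opening: 0.0126
grip_force: 104.6
```

>>> servo_tool(
  increments=[
    [0.141, 0, 0, 0, 0],
    [0.141, 0, 0, 0, 0],
  ],
  force=20,
)

```text
t: 25.7
tool_pos: [0.4836, -0.1492, 0.1303]
tool_rot: [2.387, 2.043, 0.0]
contact_force: [0.0, 0.8, -3.9]
opening: 0.0125
grip_force: 92.6
```

>>> servo_tool(
  increments=[
    [0.145, 0, 0, 0, 0],
    [0.15, 0, 0, 0, 0],
    [0.15, 0, 0, 0, 0],
  ],
  force=20,
)

```text
t: 26.08
tool_pos: [0.4836, -0.1492, 0.1303]
tool_rot: [-2.387, -2.043, -0.0]
contact_force: [0.2, 0.1, -4.0]
opening: 0.0127
grip_force: 56.5
```

```bash
python3 -c "
from h import *
o=get_obs();print(o['tool_pos'],o['contact_force'],o['wrist_torque'],o['grip_force'])"
```

```text
[ 0.4835977  -0.14923252  0.13029134] [ 0.20236123  0.12644676 -4.04543359] [ 0.33913678 -0.04213748 -0.01176475] 56.497464179992676
```

>>> servo_tool(
  increments=[
    [0.15, 6, 0, -2, 0],
    [0.15, 12, 0, 0, 0],
    [0.15, 12, 0, 0, 0],
    [0.15, 6, 0, 0, 0],
    [0.15, 0, 0, 2, 0],
    [0.153, 0, 0, 0, 0],
    [0.155, 0, 0, 0, 0],
    [0.155, 0, 0, 0, 0],
  ],
  force=20,
)

```text
t: 27.08
tool_pos: [0.4892, -0.1139, 0.1304]
tool_rot: [2.387, 2.042, 0.0]
contact_force: [-0.5, -0.2, -3.3]
opening: 0.0134
grip_force: 36.3
```

```bash
python3 -c "
from h import *
o=get_obs();print(o['tool_pos'],o['contact_force'],o['wrist_torque'],o['grip_force'])"
```

```text
[ 0.48918244 -0.11393018  0.13036412] [-0.45816421 -0.15794313 -3.29900631] [ 0.33999435 -0.08138784 -0.01993081] 36.27542853355408
```

>>> servo_tool(
  increments=[
    [0.157, 0, 0, 0, 0],
    [0.158, 0, 0, 0, 0],
    [0.158, 0, 0, 0, 0],
  ],
  force=20,
)

```text
t: 27.45
tool_pos: [0.4892, -0.1137, 0.1304]
tool_rot: [2.387, 2.043, -0.0]
contact_force: [-0.2, -0.4, -3.6]
opening: 0.0135
grip_force: 23.9
```

```bash
python3 -c "
from h import *
o=get_obs();print(o['tool_pos'],o['contact_force'],o['wrist_torque'],o['grip_force'])"
```

```text
[ 0.48920576 -0.11372382  0.13037056] [-0.19120801 -0.35654885 -3.6274279 ] [ 0.21678733 -0.00329934 -0.00271715] 23.948011100292206
```

>>> servo_tool(
  increments=[
    [0.158, -4, 0, -9, 0],
    [0.158, -5, 0, -10, 0],
    [0.158, -5, 0, -9, 0],
    [0.159, -7, 0, -8, 0],
    [0.159, -7, 0, -8, 0],
    [0.159, -7, 0, -8, 0],
    [0.159, 0, 0, 0, 0],
    [0.159, 0, 0, 0, 0],
  ],
  force=20,
)

```text
t: 28.45
tool_pos: [0.4843, -0.1489, 0.1831]
tool_rot: [2.385, 2.041, -0.0]
contact_force: [1.2, -1.1, -0.9]
opening: 0.0136
grip_force: 20.4
```

```bash
cat > look.py <<'E'
from h import *
import sys
np.set_printoptions(precision=3,suppress=True)
o=get_obs();print(o['t'],o['tool_pos'],o['contact_force'],o['wrist_torque'],o['grip_force'])
for n in("scene","side"):
    im=get_image(n); C=cam(n); cv2.imwrite(f"pics/{n}_{sys.argv[1]}.png",im[:,:,::-1])
    u=proj(C,o["tool_pos"]+np.array([0,0,.019])).astype(int)
    print(n,"pinch px",u)
    for nm,lo,hi in(("white",(15,8,95),(45,75,255)),("finblue",(105,120,40),(125,255,255)),("green",(55,130,50),(80,255,255)),("redcap",(0,170,70),(5,255,255))):
        m=hsv(im,lo,hi); w=np.zeros_like(m); w[max(0,u[1]-90):u[1]+110,max(0,u[0]-120):u[0]+100]=255
        for c in blobs(m&w,10)[:3]:
            r=cv2.boundingRect(c); print("  ",nm,cv2.contourArea(c),r,[round(a,0) for a in cv2.minAreaRect(c)[1]],round(cv2.minAreaRect(c)[2]))
E
python3 look.py a
```

```text
28.45 [ 0.484 -0.149  0.183] [ 1.2   -1.084 -0.86 ] [-0.315 -0.023  0.088] 20.377184450626373
scene pinch px [259 208]
   white 904.5 (216, 209, 61, 43) [51.0, 34.0] 24
   white 366.5 (204, 256, 42, 32) [33.0, 31.0] 27
   white 125.5 (231, 141, 36, 13) [35.0, 10.0] 8
   finblue 3304.0 (263, 195, 91, 73) [84.0, 55.0] 22
   finblue 73.5 (252, 202, 8, 18) [7.0, 17.0] 0
   green 64.5 (224, 269, 11, 11) [10.0, 8.0] 45
   green 20.0 (247, 249, 8, 6) [4.0, 8.0] 45
   redcap 3446.0 (223, 223, 66, 95) [47.0, 112.0] 34
   redcap 39.5 (228, 240, 11, 9) [9.0, 6.0] 34
side pinch px [350 149]
   white 1155.0 (230, 59, 45, 37) [36.0, 44.0] 90
   white 221.0 (230, 103, 17, 28) [27.0, 16.0] 90
   white 14.0 (266, 171, 6, 11) [10.0, 4.0] 72
   finblue 3150.0 (276, 213, 100, 46) [91.0, 48.0] 14
   finblue 66.5 (345, 146, 8, 15) [14.0, 7.0] 90
   redcap 157.5 (249, 161, 18, 14) [13.0, 17.0] 63
   redcap 26.5 (320, 83, 13, 14) [3.0, 17.0] 42
   redcap 25.0 (326, 73, 10, 9) [8.0, 9.0] 90
```

Torque shows the tray has tipped about 30° and rests on the rim; continue the arc.

>>> servo_tool(
  increments=[
    [0.16, -6, 0, -6, 0],
    [0.16, -9, 0, -6, 0],
    [0.16, -10, 0, -6, 0],
    [0.16, -10, 0, -4, 0],
    [0.1605, -10, 0, -4, 0],
    [0.1605, -10, 0, -3, 0],
    [0.161, 0, 0, 0, 0],
    [0.161, 0, 0, 0, 0],
  ],
  force=20,
)

```text
t: 29.55
tool_pos: [0.4752, -0.2026, 0.2111]
tool_rot: [-2.387, -2.043, 0.0]
contact_force: [-0.5, -0.7, -3.8]
opening: 0.0139
grip_force: 12.0
```

```bash
python3 look.py b
```

```text
29.55 [ 0.475 -0.203  0.211] [-0.547 -0.696 -3.754] [ 0.02  -0.026  0.044] 11.987410336732864
scene pinch px [242 215]
   white 1343.5 (202, 215, 67, 66) [54.0, 70.0] 24
   white 134.0 (209, 146, 38, 13) [37.0, 10.0] 8
   white 114.5 (209, 269, 18, 16) [15.0, 12.0] 27
   finblue 3397.5 (255, 194, 87, 74) [86.0, 54.0] 21
   finblue 77.0 (236, 208, 7, 21) [20.0, 6.0] 90
   green 62.0 (232, 269, 9, 10) [9.0, 8.0] 90
   redcap 3631.5 (223, 223, 66, 102) [46.0, 117.0] 34
   redcap 14.0 (225, 270, 5, 6) [5.0, 4.0] 27
side pinch px [357 129]
   white 920.5 (237, 59, 37, 37) [36.0, 36.0] 90
   white 216.5 (360, 133, 20, 18) [17.0, 16.0] 13
   white 164.0 (336, 128, 16, 17) [15.0, 16.0] 14
   finblue 1369.5 (285, 213, 91, 26) [25.0, 90.0] 90
   finblue 76.5 (353, 125, 7, 18) [17.0, 6.0] 90
   redcap 155.5 (249, 161, 18, 13) [12.0, 17.0] 90
   redcap 56.0 (326, 66, 17, 15) [6.0, 21.0] 45
   redcap 24.5 (319, 83, 10, 13) [3.0, 15.0] 39
```

>>> servo_tool(
  increments=[
    [0.161, -6, 0, -1, 0],
    [0.161, -9, 0, -1, 0],
    [0.1615, -9, 0, -1, 0],
    [0.1615, -8, 0, 0, 0],
    [0.1615, -8, 0, 0, 0],
    [0.1615, -5, 0, 0, 0],
    [0.1615, 0, 0, 0, 0],
    [0.1615, 0, 0, 0, 0],
  ],
  force=20,
)

```text
t: 30.65
tool_pos: [0.4683, -0.2469, 0.2142]
tool_rot: [-2.386, -2.043, -0.0]
contact_force: [0.6, -0.2, -3.4]
opening: 0.0139
grip_force: 9.9
```

```bash
python3 look.py c
```

```text
30.65 [ 0.468 -0.247  0.214] [ 0.569 -0.201 -3.369] [ 0.105 -0.023 -0.029] 9.855233877897263
scene pinch px [227 229]
   white 1857.5 (187, 228, 71, 80) [57.0, 72.0] 23
   white 143.5 (191, 160, 40, 14) [39.0, 11.0] 6
   white 53.5 (107, 140, 24, 13) [5.0, 26.0] 69
   finblue 3002.0 (247, 194, 80, 74) [85.0, 53.0] 22
   finblue 76.0 (222, 223, 8, 21) [20.0, 7.0] 82
   redcap 4017.5 (223, 223, 66, 116) [46.0, 128.0] 35
   redcap 36.5 (211, 286, 12, 8) [10.0, 5.0] 24
side pinch px [363 119]
   white 706.0 (243, 59, 31, 37) [36.0, 30.0] 90
   white 200.0 (365, 123, 20, 18) [16.0, 18.0] 18
   white 152.5 (341, 118, 16, 17) [14.0, 16.0] 13
   finblue 543.5 (291, 213, 73, 16) [15.0, 72.0] 90
   finblue 78.0 (358, 115, 8, 18) [7.0, 17.0] 5
   redcap 154.0 (249, 161, 18, 12) [11.0, 17.0] 90
   redcap 74.0 (326, 66, 17, 17) [7.0, 21.0] 45
   redcap 21.5 (320, 86, 9, 11) [3.0, 13.0] 39
```

>>> servo_tool(
  increments=[
    [0.162, 0, 0, 0, 0],
    [0.1622, -5, 0, 0, 0],
    [0.1622, 0, 0, -8, 0],
    [0.1622, 0, 0, 8, 0],
    [0.1622, 0, 0, -8, 0],
    [0.1622, 0, 0, 8, 0],
    [0.1622, 0, 0, 0, 0],
    [0.1622, 0, 0, 0, 0],
  ],
  force=20,
)

```text
t: 31.75
tool_pos: [0.4674, -0.2518, 0.2139]
tool_rot: [-2.386, -2.042, 0.0]
contact_force: [0.8, 0.3, -3.6]
opening: 0.0136
grip_force: 6.8
```

```bash
python3 look.py d
```

```text
31.75 [ 0.467 -0.252  0.214] [ 0.768  0.304 -3.63 ] [ 0.03  -0.011 -0.08 ] 6.7700401693582535
scene pinch px [226 231]
   white 1804.0 (152, 227, 107, 90) [55.0, 117.0] 32
   white 143.0 (189, 162, 40, 14) [39.0, 12.0] 4
   white 60.5 (106, 141, 25, 12) [5.0, 26.0] 71
   finblue 2947.5 (247, 194, 79, 74) [85.0, 53.0] 22
   finblue 63.0 (221, 225, 7, 21) [20.0, 5.0] 82
   green 26.5 (218, 315, 7, 9) [9.0, 5.0] 53
   redcap 4057.5 (223, 223, 66, 118) [47.0, 129.0] 35
side pinch px [363 118]
   white 708.0 (243, 59, 32, 37) [36.0, 31.0] 90
   white 185.0 (366, 125, 19, 16) [17.0, 14.0] 13
   white 136.0 (440, 56, 13, 15) [14.0, 12.0] 90
   finblue 466.0 (291, 213, 69, 15) [14.0, 68.0] 90
   finblue 81.5 (359, 113, 8, 20) [6.0, 19.0] 8
   redcap 155.5 (249, 161, 18, 13) [12.0, 17.0] 90
   redcap 67.0 (326, 66, 17, 17) [7.0, 21.0] 38
   redcap 27.5 (319, 83, 12, 14) [3.0, 16.0] 38
```

```bash
cat > vials.py <<'E'
from h import *
import sys
F=[get_obs()["contact_force"][2]]
C=cam("scene"); c0=np.array([.4705,-.320,0]); Rb=Ro.from_euler("z",-8.7,degrees=True).as_matrix()
for k in range(3): im=get_image("scene"); F.append(get_obs()["contact_force"][2])
print("fz",np.round(F,2))
for nm,lo,hi in(("green",(50,110,40),(85,255,255)),("red",(0,150,60),(6,255,255)),("amber",(8,130,40),(19,255,255))):
    m=hsv(im,lo,hi); m[:205]=0; m[390:]=0; m[:,:130]=0; m[:,300:]=0
    for c in blobs(m,6):
        r=cv2.boundingRect(c); u=(r[0]+r[2]/2,r[1]+r[3]/2)
        print(nm,cv2.contourArea(c),r,"bin@z.03",((plane(C,u,.03)-c0)@Rb*1000).round()[:2])
for nm,P in(("floor corners",[(-85,85,5),(85,85,5),(85,-85,5),(-85,-85,5)]),("rim",[(-90,90,110),(90,90,110),(90,-90,110),(-90,-90,110)])):
    print(nm,[proj(C,c0+Rb@(np.array(p)/1000)).round().astype(int).tolist() for p in P])
E
python3 vials.py
```

```text
fz [-2.63 -3.61 -2.31 -2.98]
green 34.5 (217, 315, 8, 9) bin@z.03 [-10.   2.]
red 4321.0 (222, 223, 67, 137) bin@z.03 [13. 93.]
amber 222.5 (208, 318, 21, 25) bin@z.03 [  0. -21.]
amber 69.0 (198, 307, 12, 12) bin@z.03 [-50.  -3.]
floor corners [[218, 283], [282, 315], [236, 383], [167, 344]]
rim [[211, 251], [284, 285], [230, 360], [151, 316]]
```

>>> servo_tool(
  increments=[
    [0.161, 0, 0, 0, 0],
    [0.161, -3, 0, -8, 0],
    [0.161, -3, 0, -12, 0],
    [0.161, -3, 0, -14, 0],
    [0.161, 0, 0, -10, 0],
    [0.161, 0, 0, 0, 0],
  ],
  force=20,
)

```text
t: 32.75
tool_pos: [0.4668, -0.2613, 0.2601]
tool_rot: [2.385, 2.041, 0.001]
contact_force: [0.1, 0.3, -2.7]
opening: 0.0139
grip_force: 6.8
```

```bash
python3 vials.py; python3 look.py e | head -9
```

```text
fz [-2.68 -4.05 -3.05 -2.99]
green 34.5 (217, 315, 8, 9) bin@z.03 [-10.   2.]
red 4321.0 (222, 223, 67, 137) bin@z.03 [13. 93.]
amber 223.5 (208, 318, 21, 25) bin@z.03 [  0. -21.]
amber 68.5 (198, 307, 12, 12) bin@z.03 [-50.  -3.]
floor corners [[218, 283], [282, 315], [236, 383], [167, 344]]
rim [[211, 251], [284, 285], [230, 360], [151, 316]]
32.9 [ 0.466 -0.261  0.258] [-0.219  0.465 -2.992] [0.066 0.006 0.047] 6.760532855987549
scene pinch px [220 218]
   white 2322.0 (190, 214, 67, 77) [63.0, 69.0] 19
   white 155.0 (180, 142, 43, 15) [42.0, 13.0] 4
   white 74.5 (100, 141, 31, 12) [6.0, 32.0] 76
   finblue 2529.5 (252, 194, 68, 71) [76.0, 53.0] 22
   finblue 70.0 (215, 211, 7, 22) [21.0, 5.0] 82
   green 26.0 (217, 315, 8, 9) [8.0, 5.0] 45
   redcap 3758.0 (222, 223, 67, 105) [47.0, 121.0] 36
```

>>> servo_tool(
  increments=[
    [0.16, 0, -6, -10, 0],
    [0.16, 0, -8, -16, 0],
    [0.16, 0, -8, -16, 0],
    [0.16, 0, 0, -16, 0],
    [0.16, 0, 0, -10, 0],
    [0.16, 0, 0, 0, 0],
  ],
  force=20,
)

```text
t: 33.75
tool_pos: [0.4449, -0.2578, 0.3277]
tool_rot: [2.385, 2.041, 0.001]
contact_force: [0.5, 0.4, -3.3]
opening: 0.014
grip_force: 8.8
```

```bash
python3 vials.py; python3 look.py f | head -12; python3 - <<'E'
from h import *
im=cv2.imread("pics/scene_f.png")[:,:,::-1].copy(); C=cam("scene"); o=get_obs()
# red outside the lid plane polygon; and all warm blobs in tray region
m=hsv(im,(0,110,40),(30,255,255)); w=np.zeros_like(m); w[150:300,150:275]=255
for c in blobs(m&w,5)[:10]: print("warm",cv2.contourArea(c),cv2.boundingRect(c))
p=o["tool_pos"]; R=Ro.from_euler("z",-98.7,degrees=True)*Ro.from_euler("y",78,degrees=True)
org=p+[0,0,.019]-R.apply([-.082,0,.038])
for n,q in(("lipL",(.08,.055,.024)),("lipR",(.08,-.055,.024)),("backL",(-.059,.055,.045)),("backR",(-.059,-.055,.045))): print(n,proj(C,org+R.apply(q)).round())
print("lid top",[proj(C,np.array([.4705,-.32,0])+Ro.from_euler("z",-8.7,degrees=True).apply([.092,y,.294])).round() for y in(-.09,.09)])
E
```

```text
fz [-3.35 -3.1  -3.02 -3.48]
green 34.5 (217, 315, 8, 9) bin@z.03 [-10.   2.]
red 4313.5 (223, 223, 66, 137) bin@z.03 [14. 94.]
amber 224.5 (208, 318, 21, 25) bin@z.03 [  0. -21.]
amber 69.5 (198, 307, 12, 12) bin@z.03 [-50.  -3.]
floor corners [[218, 283], [282, 315], [236, 383], [167, 344]]
rim [[211, 251], [284, 285], [230, 360], [151, 316]]
33.9 [ 0.444 -0.257  0.325] [-0.395  0.289 -3.483] [ 0.037  0.032 -0.034] 8.793812692165375
scene pinch px [204 185]
   white 2589.5 (176, 184, 69, 87) [67.0, 75.0] 18
   white 180.0 (159, 99, 42, 14) [41.0, 11.0] 7
   white 104.5 (85, 139, 47, 14) [10.0, 47.0] 81
   finblue 1706.5 (247, 194, 57, 65) [61.0, 53.0] 22
   finblue 74.0 (199, 178, 8, 24) [24.0, 6.0] 79
   redcap 2297.5 (228, 223, 61, 72) [71.0, 60.0] 90
side pinch px [375  79]
   white 426.0 (440, 25, 18, 46) [13.0, 45.0] 7
   white 288.5 (255, 60, 20, 34) [33.0, 19.0] 90
   white 184.0 (378, 87, 20, 17) [18.0, 15.0] 7
warm 3088.5 (167, 236, 108, 64)
warm 380.0 (150, 158, 17, 41)
warm 140.5 (198, 261, 24, 16)
lipL [235. 266.]
lipR [188. 245.]
backL [228. 210.]
backR [177. 189.]
lid top [array([216., 299.]), array([280., 221.])]
```

Scene measurements show the tray interior empty and vials lying still on the bin floor; the weight dropped by about 0.8 N. Carry the hanging tray back over the mat.

>>> servo_tool(
  increments=[
    [0.16, 10, 0, 0, 0],
    [0.16, 20, 0, 0, 0],
    [0.16, 30, 0, 0, 0],
    [0.16, 30, 4, 0, 0],
    [0.16, 30, 6, 0, 0],
    [0.16, 30, 6, 6, 0],
    [0.16, 30, 6, 14, 0],
    [0.16, 20, 6, 22, 0],
    [0.16, 12, 3, 24, -1],
    [0.16, 6, 0, 24, -1],
    [0.16, 0, 0, 24, -1],
    [0.16, 0, 0, 22, 0],
  ],
  force=20,
)

```text
t: 35.5
tool_pos: [0.5082, -0.0452, 0.1895]
tool_rot: [-2.331, -2.106, -0.0]
contact_force: [0.3, 0.5, -3.1]
opening: 0.0137
grip_force: 8.8
```

>>> servo_tool(
  increments=[
    [0.16, 0, 0, 18, 0],
    [0.16, 0, 0, 10, 0],
    [0.16, 0, 0, 5, 0],
    [0.16, 0, 0, 0, 0],
  ],
)

```text
t: 36.0
tool_pos: [0.5088, -0.0469, 0.1576]
tool_rot: [2.332, 2.104, 0.0]
contact_force: [-0.5, 0.8, -2.7]
opening: 0.0139
grip_force: 8.8
```

```bash
python3 vials.py; python3 look.py g | head -12
```

```text
fz [-2.73 -2.35 -3.19 -2.27]
green 34.5 (217, 315, 8, 9) bin@z.03 [-10.   2.]
red 4304.5 (223, 222, 67, 138) bin@z.03 [15. 95.]
amber 223.5 (208, 318, 21, 25) bin@z.03 [  0. -21.]
amber 67.0 (198, 307, 12, 12) bin@z.03 [-50.  -3.]
floor corners [[218, 283], [282, 315], [236, 383], [167, 344]]
rim [[211, 251], [284, 285], [230, 360], [151, 316]]
36.15 [ 0.509 -0.047  0.158] [ 0.283  0.013 -2.275] [ 0.008 -0.007  0.001] 8.795696049928665
scene pinch px [290 188]
   white 1537.5 (263, 186, 56, 66) [52.0, 55.0] 17
   white 217.0 (305, 98, 63, 8) [7.0, 62.0] 90
   white 103.5 (268, 123, 31, 13) [31.0, 8.0] 14
   finblue 1477.5 (304, 208, 50, 60) [38.0, 54.0] 19
   finblue 151.0 (247, 215, 17, 26) [11.0, 26.0] 18
   finblue 67.0 (286, 182, 6, 19) [18.0, 5.0] 90
   redcap 2512.0 (225, 222, 64, 76) [47.0, 96.0] 32
   redcap 153.5 (368, 288, 22, 10) [9.0, 21.0] 90
side pinch px [332 180]
   white 928.0 (212, 103, 36, 55) [54.0, 35.0] 90
```

>>> servo_tool(
  increments=[
    [0.16, 0, 0, 6, 0],
    [0.16, 0, 0, 5, 0],
    [0.16, 15, 0, 3, 0],
    [0.16, 17, 0, 5, 0],
    [0.16, 17, 0, 6, 0],
    [0.16, 18, 0, 11, 0],
    [0.16, 18, 0, 12, 0],
    [0.16, 15, 0, 15, 0],
    [0.16, 14, 0, 16, 0],
    [0.16, 0, 0, 0, 0],
    [0.16, 0, 0, 0, 0],
  ],
  force=20,
)

```text
t: 37.62
tool_pos: [0.5194, 0.0661, 0.0771]
tool_rot: [-2.332, -2.104, 0.004]
contact_force: [1.1, 0.3, -2.2]
opening: 0.014
grip_force: 8.4
```

```bash
python3 look.py h
```

```text
37.625 [0.519 0.066 0.077] [ 1.121  0.311 -2.183] [ 0.057 -0.041 -0.072] 8.42544972896576
scene pinch px [312 184]
   white 1659.0 (269, 183, 61, 59) [45.0, 52.0] 23
   white 285.0 (330, 94, 38, 12) [11.0, 37.0] 90
   white 116.5 (287, 94, 33, 28) [27.0, 32.0] 90
   finblue 1356.5 (290, 212, 64, 56) [41.0, 61.0] 31
   finblue 386.5 (247, 194, 36, 48) [16.0, 54.0] 37
   finblue 35.0 (308, 178, 7, 12) [5.0, 11.0] 13
   redcap 2267.5 (229, 222, 60, 72) [71.0, 59.0] 90
   redcap 71.5 (369, 288, 23, 6) [5.0, 22.0] 90
side pinch px [318 235]
   white 365.0 (198, 145, 23, 34) [33.0, 22.0] 90
   white 69.0 (334, 222, 17, 15) [9.0, 18.0] 42
   white 23.0 (215, 260, 6, 21) [20.0, 3.0] 81
   finblue 2503.5 (276, 219, 100, 60) [90.0, 51.0] 15
   finblue 60.0 (198, 241, 7, 13) [12.0, 6.0] 90
   redcap 162.0 (249, 161, 18, 14) [13.0, 17.0] 90
```

>>> servo_tool(
  increments=[
    [0.16, 7, 0, 12, 0],
    [0.16, 7, 0, 12, 0],
    [0.16, 6, 0, 13, 0],
    [0.16, 4, 0, 7, 0],
    [0.16, 3, 0, 5, 0],
    [0.16, 0, 0, 0, 0],
    [0.16, 0, 0, 0, 0],
  ],
  force=20,
)

```text
t: 38.6
tool_pos: [0.523, 0.0936, 0.0293]
tool_rot: [-2.332, -2.104, -0.0]
contact_force: [-0.5, 0.8, -1.8]
opening: 0.0137
grip_force: 8.3
```

```bash
python3 look.py i
```

```text
38.6 [0.523 0.094 0.029] [-0.507  0.835 -1.83 ] [ 0.147  0.039 -0.043] 8.281465619802475
scene pinch px [317 191]
   white 1238.5 (274, 189, 60, 45) [49.0, 39.0] 21
   white 134.0 (295, 105, 32, 29) [28.0, 31.0] 90
   white 122.5 (290, 232, 21, 17) [25.0, 8.0] 24
   finblue 1313.0 (290, 214, 64, 54) [44.0, 61.0] 31
   finblue 534.0 (247, 194, 41, 48) [17.0, 56.0] 39
   finblue 21.5 (313, 187, 6, 8) [4.0, 8.0] 11
   redcap 2615.5 (223, 222, 67, 79) [47.0, 100.0] 34
   redcap 246.0 (367, 288, 28, 13) [12.0, 27.0] 90
side pinch px [314 257]
   white 245.5 (331, 221, 21, 36) [35.0, 20.0] 90
   white 101.0 (194, 167, 13, 19) [18.0, 12.0] 90
   white 22.5 (212, 261, 8, 17) [16.0, 6.0] 79
   finblue 1553.0 (276, 227, 100, 52) [95.0, 51.0] 8
   finblue 101.0 (194, 241, 11, 13) [12.0, 10.0] 90
   finblue 27.5 (293, 218, 6, 10) [5.0, 9.0] 27
   redcap 76.5 (249, 167, 18, 8) [7.0, 17.0] 90
```

>>> servo_tool(
  increments=[
    [0.16, 1, 0, 3, 0],
    [0.16, 0, 0, 2, 0],
    [0.16, 0, 0, 1, 0],
    [0.16, 0, 0, 0, 0],
  ],
  force=20,
)

```text
t: 39.2
tool_pos: [0.5235, 0.0949, 0.0254]
tool_rot: [-2.332, -2.104, 0.0]
contact_force: [-7.0, 1.4, 12.6]
opening: 0.0143
grip_force: 10.6
```

>>> servo_tool(
  increments=[
    [0.16, 0, 0, 2, 0],
    [0.16, 0, 0, 0, 0],
  ],
)

```text
t: 39.45
tool_pos: [0.5236, 0.0954, 0.0238]
tool_rot: [-2.331, -2.103, -0.001]
contact_force: [-9.2, 2.1, 15.5]
opening: 0.0138
grip_force: 11.3
```

Seated; open and rise straight up, then look from the wrist.

>>> servo_tool(
  increments=[
    [0.16, 0, 0, -1, 0],
    [0.2, 0, 0, 0, 0],
    [0.5, 0, 0, 0, 0],
    [1, 0, 0, 0, 0],
    [1, 0, 0, 0, 0],
    [1, 0, 0, 0, 0],
    [1, 0, 0, -15, 0],
    [1, 0, 0, -30, 0],
    [1, 0, 0, -40, 0],
    [1, 0, 0, -40, 0],
    [1, 0, 0, -40, 0],
    [1, 0, 0, 0, 0],
  ],
)

```text
t: 40.95
tool_pos: [0.5259, 0.0945, 0.1933]
tool_rot: [2.328, 2.1, 0.012]
contact_force: [1.1, 1.2, -0.3]
opening: 0.0855
grip_force: 0.0
```

```bash
python3 - <<'E'
from h import *
np.set_printoptions(precision=4,suppress=True)
o=get_obs(); im=get_image("wrist"); C=cam("wrist",o); print(o["t"],o["tool_pos"],o["tool_rot"],o["contact_force"])
cv2.imwrite("pics/w3.png",im[:,:,::-1])
for c in blobs(hsv(im,(105,120,40),(125,255,255)),60)[:4]:
    q=quad(c,4); print(cv2.contourArea(c),q.tolist(),[plane(C,p,.05)[:2].round(4).tolist() for p in q])
for n in("scene","side"):
    im=get_image(n); cv2.imwrite(f"pics/{n}_j.png",im[:,:,::-1]); C=cam(n)
    # tray's white contour: upright check vs predicted top corners of the walls
    R=Ro.from_euler("z",-95.8,degrees=True); org=np.array([.5236,.0954,.004])+R.apply([.082,0,0])
    print(n,"pred wall tops",[proj(C,org+R.apply(p)).round(1).tolist() for p in((-.059,.055,.045),(-.059,-.055,.045),(.08,-.055,.045),(.08,.055,.045))],"fin end top",proj(C,org+R.apply((-.1,0,.046))).round(1))
    m=hsv(im,(15,8,95),(45,75,255)); w=np.zeros_like(m); w[150:300,240:370]=255
    for c in blobs(m&w,30)[:4]: print("  white",cv2.boundingRect(c),quad(c,6).tolist())
    m=hsv(im,(0,0,0),(180,255,38))&w
    for c in blobs(m,30)[:3]: print("  black",cv2.boundingRect(c),quad(c,4).tolist())
E
```

```text
40.95 [0.5259 0.0945 0.1933] [2.3276 2.1004 0.0119] [ 1.144   1.2492 -0.2858]
4036.5 [[267, 184], [259, 306], [231, 306], [220, 185]] [[0.4767, 0.1034], [0.4458, -0.0372], [0.4142, -0.0337], [0.4302, 0.1073]]
1724.0 [[400, 241], [394, 307], [368, 306], [371, 239]] [[0.6075, 0.0269], [0.599, -0.0554], [0.5694, -0.0508], [0.5769, 0.0326]]
379.0 [[407, 186], [405, 199], [369, 192], [369, 185]] [[0.6156, 0.0868], [0.6134, 0.0733], [0.5774, 0.0845], [0.5778, 0.0918]]
286.5 [[319, 164], [318, 189], [309, 190], [307, 165]] [[0.5302, 0.1181], [0.5266, 0.093], [0.5176, 0.0929], [0.5184, 0.1183]]
scene pred wall tops [[333.4, 203.3], [294.5, 190.3], [267.7, 225.8], [309.0, 241.0]] fin end top [320.5 186.6]
  white (285, 190, 49, 43) [[295, 190], [333, 202], [323, 220], [312, 232], [285, 220], [290, 197]]
  white (290, 231, 21, 18) [[290, 231], [310, 238], [310, 248], [290, 238]]
side pred wall tops [[295.8, 245.7], [338.5, 256.4], [354.0, 218.3], [314.2, 209.3]] fin end top [311.3 262.9]
  white (297, 235, 48, 23) [[297, 247], [309, 235], [344, 243], [339, 256], [335, 257], [312, 252]]
  white (311, 216, 40, 25) [[350, 225], [345, 240], [317, 233], [311, 230], [316, 216], [340, 221]]
  black (280, 150, 75, 69) [[295, 151], [330, 150], [352, 218], [289, 204]]
  black (313, 206, 19, 8) [[313, 207], [331, 210], [329, 213], [313, 209]]
```

```bash
python3 - <<'E'
from h import *
np.set_printoptions(precision=3,suppress=True)
c0=np.array([.4705,-.320,0]); Rb=Ro.from_euler("z",-8.7,degrees=True).as_matrix(); P=lambda p:c0+Rb@(np.array(p)/1000)
for n in("scene","side"):
    im=cv2.imread(f"pics/{n}_j.png")[:,:,::-1].copy(); C=cam(n)
    rim=np.array([proj(C,P(p)) for p in((-85,85,110),(85,85,110),(85,-85,110),(-85,-85,110))]).astype(np.int32)
    w=np.zeros(im.shape[:2],np.uint8); cv2.fillPoly(w,[rim],255)
    for nm,lo,hi in(("green",(45,100,30),(90,255,255)),("red",(0,130,40),(7,255,255)),("amber",(7,120,25),(20,255,255))):
        for c in blobs(hsv(im,lo,hi)&w,5): r=cv2.boundingRect(c); print(n,nm,cv2.contourArea(c),r)
    print(n,"rim",rim.tolist())
    w[:]=0; w[180:260,265:345]=255
    for nm,lo,hi in(("amber",(7,120,25),(20,255,255)),("red",(0,130,40),(7,255,255))):
        print(" tray area",nm,[cv2.boundingRect(c) for c in blobs(hsv(im,lo,hi)&w,5)])
im=cv2.imread("pics/scene_j.png")[:,:,::-1].copy()
c=[c for c in blobs(hsv(im,(0,170,70),(5,255,255)),50) if cv2.boundingRect(c)[0]>350][0]; r=cv2.boundingRect(c); print("jar",plane(cam("scene"),(r[0]+r[2]/2,r[1]+r[3]/2),.068))
c=[blobs(hsv(im,(0,170,70),(6,255,255)),400)][0][0]; print("lid scene",quad(c,6).tolist())
for th in(1.4,1.5,1.57,1.65,1.75): print(th,[proj(cam("scene"),P((92-184*np.cos(th),y,110+184*np.sin(th)))).round().tolist() for y in(92,-92)],[proj(cam("side"),P((92-184*np.cos(th),y,110+184*np.sin(th)))).round().tolist() for y in(92,-92)])
im=cv2.imread("pics/side0.png")[:,:,::-1].copy(); cs=[c for c in blobs(hsv(im,(0,150,60),(8,255,255)),200)]; print("lid side",[quad(c,6).tolist() for c in cs[:2]])
E
```

```text
scene green 34.5 (217, 315, 8, 9)
scene red 2197.5 (223, 268, 58, 85)
scene amber 238.0 (208, 318, 24, 35)
scene amber 76.0 (198, 307, 12, 12)
scene amber 10.0 (222, 270, 21, 46)
scene rim [[210, 253], [280, 285], [229, 355], [154, 315]]
 tray area amber []
 tray area red [(265, 221, 25, 39)]
side amber 31.0 (349, 124, 33, 14)
side amber 14.0 (334, 122, 22, 17)
side amber 8.0 (361, 158, 6, 4)
side rim [[384, 165], [326, 151], [345, 121], [399, 132]]
 tray area amber []
 tray area red []
jar [ 0.76  -0.187  0.068]
lid scene [[287, 222], [288, 282], [234, 359], [223, 326], [223, 300], [246, 262]]
1.4 [[265.0, 215.0], [198.0, 293.0]] [[335.0, 98.0], [357.0, 67.0]]
1.5 [[274.0, 218.0], [208.0, 297.0]] [[328.0, 96.0], [351.0, 66.0]]
1.57 [[281.0, 220.0], [215.0, 300.0]] [[323.0, 95.0], [347.0, 65.0]]
1.65 [[288.0, 223.0], [223.0, 304.0]] [[318.0, 94.0], [342.0, 64.0]]
1.75 [[297.0, 228.0], [234.0, 311.0]] [[312.0, 94.0], [336.0, 64.0]]
lid side [[[342, 66], [343, 120], [322, 151], [319, 95], [329, 74], [335, 68]]]
```

>>> servo_tool(
  increments=[
    [0.3, 0, 0, -15, 0],
    [0, 0, 15, -30, 0],
    [0, -10, 30, -25, 0],
    [0, -30, 30, -12, 0],
    [0, -45, 20, 0, 0],
    [0, -50, 15, 0, 0],
    [0, -30, 0, 0, 0],
  ],
  force=60,
)

```text
t: 41.98
tool_pos: [0.6158, -0.0832, 0.2687]
tool_rot: [-2.333, -2.102, 0.002]
contact_force: [-0.5, 0.8, 0.0]
opening: 0.0002
grip_force: 0.0
```

Tray is empty, upright and on the mat. The lid is at about 1.65 rad. Go around to its outer side with fingers shut.

>>> servo_tool(
  increments=[
    [0, -10, 20, 3, 0],
    [0, -15, 25, 3, 0],
    [0, -35, 0, 3, 0],
    [0, -45, 0, 0, 0],
    [0, -50, 0, 0, 0],
    [0, -50, 0, 0, 0],
    [0, -35, 0, 0, 0],
    [0, -19, 0, 0, 0],
    [0, 0, 0, 0, 0],
  ],
)

```text
t: 43.1
tool_pos: [0.6336, -0.3438, 0.2598]
tool_rot: [-2.333, -2.102, -0.0]
contact_force: [0.6, -0.5, -0.5]
opening: 0.0001
grip_force: 0.0
```

>>> servo_tool(
  increments=[
    [0, 1, -20, 0, 0],
    [0, 1, -25, 0, 0],
    [0, 1, -20, 0, 0],
    [0, 1, -20, 3, 0],
    [0, 1, -19, 5, 0],
    [0, 1, -18, 7, 0],
    [0, 1, -17, 9, 0],
    [0, 1, -16, 12, 0],
    [0, 1, -14, 13, 0],
    [0, 1, -12, 15, 0],
    [0, 1, -10, 17, 0],
    [0, 0, 0, 0, 0],
  ],
)

```text
t: 44.6
tool_pos: [0.4442, -0.3111, 0.1774]
tool_rot: [-2.329, -2.103, -0.0]
contact_force: [1.1, -0.1, -0.2]
opening: 0.0002
grip_force: 0.0
```

>>> servo_tool(
  increments=[
    [0, 0, -6, 14, 0],
    [0, 0, -4, 14, 0],
    [0, 0, -3, 12, 0],
    [0, 0, 0, 8, 0],
    [0, 0, 0, 6, 0],
    [0, 0, 0, 0, 0],
  ],
)

```text
t: 45.35
tool_pos: [0.432, -0.3113, 0.1246]
tool_rot: [-2.332, -2.104, -0.0]
contact_force: [-0.5, -0.7, 0.1]
opening: 0.0002
grip_force: 0.0
```

>>> servo_tool(
  increments=[
    [0, 0, 0, 3, 0],
    [0, 0, 0, 0, 0],
  ],
)

```text
t: 45.6
tool_pos: [0.4323, -0.3115, 0.1224]
tool_rot: [2.332, 2.104, 0.0]
contact_force: [0.8, 0.0, 0.1]
opening: -0.0002
grip_force: 0.0
```

>>> servo_tool(
  increments=[
    [0, 0, 0, 3, 0],
    [0, 0, 0, 2, 0],
    [0, 0, 0, 0, 0],
  ],
)

```text
t: 45.98
tool_pos: [0.4322, -0.3116, 0.1185]
tool_rot: [2.332, 2.105, -0.0]
contact_force: [-2.4, 1.4, 7.0]
opening: 0.0001
grip_force: 3.2
```

>>> servo_tool(
  increments=[
    [0, 0, 0, 2, 0],
    [0, 0, 0, 0, 0],
  ],
)

```text
t: 46.22
tool_pos: [0.4323, -0.3117, 0.1183]
tool_rot: [-2.332, -2.105, 0.001]
contact_force: [-6.7, 4.4, 15.1]
opening: -0.0
grip_force: 7.7
```

Hard stop at z = 0.118: the lid is shut. Press slightly more, retreat and verify.

>>> servo_tool(
  increments=[
    [0, 0, 0, 2, 0],
    [0, 0, 0, 0, 0],
    [0, 0, 0, -10, 0],
    [0, 0, 0, -30, 0],
    [0, 0, 0, -40, 0],
    [0, 0, 0, -40, 0],
    [0, 0, 0, 0, 0],
    [0, 0, 0, 0, 0],
  ],
)

```text
t: 47.22
tool_pos: [0.4319, -0.3112, 0.2324]
tool_rot: [-2.332, -2.104, 0.0]
contact_force: [-0.3, 0.3, 0.2]
opening: 0.0001
grip_force: 0.0
```

```bash
python3 - <<'E'
from h import *
c0=np.array([.4705,-.320,0]); Rb=Ro.from_euler("z",-8.7,degrees=True).as_matrix(); P=lambda p:c0+Rb@(np.array(p)/1000)
print(get_obs()["contact_force"],get_obs()["t"])
for n in("scene","side"):
    im=get_image(n); C=cam(n)
    for th in(0,.05,.1): print(n,th,[proj(C,P((92-r*np.cos(th),y,118+r*np.sin(th)))).round(1).tolist() for r,y in((184,92),(184,-92),(0,-92),(0,92))])
    m=hsv(im,(0,130,50),(7,255,255))
    for c in blobs(m,400)[:2]: print("  red",cv2.contourArea(c),quad(c,8).tolist())
    m=hsv(im,(15,8,95),(45,75,255)); w=np.zeros_like(m); w[150:300,260:370]=255
    for c in blobs(m&w,60)[:3]: print("  white",cv2.boundingRect(c),quad(c,6).tolist())
    w[:]=255; w[:100]=0
    for nm,lo,hi in(("amber",(7,150,25),(18,255,255)),("pink",(165,120,80),(178,255,255))): print(nm,[cv2.boundingRect(c) for c in blobs(hsv(im,lo,hi)&w,15)])
E
```

```text
[-0.25736809  0.27360964  0.24787288] 47.225
scene 0 [[209.8, 247.3], [148.4, 314.0], [229.4, 358.8], [284.9, 281.8]]
scene 0.05 [[209.2, 244.4], [147.3, 311.3], [229.4, 358.8], [284.9, 281.8]]
scene 0.1 [[208.8, 241.7], [146.4, 308.7], [229.4, 358.8], [284.9, 281.8]]
  red 7831.5 [[211, 247], [257, 267], [285, 281], [238, 348], [231, 356], [151, 313], [163, 287], [188, 261]]
  red 2104.0 [[140, 7], [144, 22], [141, 36], [103, 59], [94, 61], [78, 0], [128, 0]]
  white (285, 191, 48, 41) [[297, 191], [332, 202], [319, 224], [312, 231], [285, 222], [285, 217]]
  white (270, 228, 22, 9) [[291, 232], [284, 236], [271, 234], [270, 228], [282, 228]]
amber [(410, 175, 22, 20)]
pink [(388, 229, 44, 44)]
side 0 [[386.1, 164.8], [402.7, 129.6], [344.6, 117.9], [323.2, 150.6]]
side 0.05 [[386.3, 162.1], [403.0, 127.0], [344.6, 117.9], [323.2, 150.6]]
side 0.1 [[386.4, 159.3], [403.1, 124.4], [344.6, 117.9], [323.2, 150.6]]
  red 2378.0 [[325, 148], [345, 119], [402, 130], [403, 144], [398, 156], [385, 166], [326, 153]]
  white (326, 241, 17, 16) [[329, 241], [341, 243], [342, 246], [338, 255], [332, 255], [326, 248]]
  white (334, 224, 18, 17) [[350, 224], [351, 227], [344, 240], [334, 236], [341, 224]]
amber [(620, 140, 20, 58), (195, 251, 20, 21), (617, 134, 15, 9)]
pink [(227, 210, 20, 22), (206, 215, 24, 16)]
```

```bash
python3 -c "
from station import *
print(finish_job())"
```

```text
the job is handed in; nothing more can be done
None
```

I handed the job in at 47 s of robot time, with the vials tipped into the bin (five inferred from weight and images, not counted one by one), the empty tray upright on the mat, and the lid pressed down to its stop; the judge gave no verdict.

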